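# Register a wooden sign blank on the marker bed and start it

## Task

Put the pale wooden blank flat on the aluminium bed of the sign marker, lengthwise along the two-pin row and about 1 to 2 cm clear of all three pins, and press it down firmly on the bed for a moment; then, without lifting it again, slide it sideways until its long side is flush against the two side pins, and only then lengthwise until its end meets the end pin. Then slide the orange dust cover on the start box fully open, press the green button all the way down, and slide the cover fully closed again. Leave the blank touching all three pins, and do not disturb the ink stamp, the ink dish or the bottle.

Things in the scene. Friction and masses are not known exactly. Their poses are not given: they have to be found in the camera images.
- blank: Pale pine sign blank, loose, 140 (own x) x 50 (own y) x 25 mm (z), about 0.09 kg; origin at the centre of its underside. It is a plain block, so a half turn about z makes no difference. It starts flat on the table in one of two areas (the ink stamp in the other), yawed up to 0.6 rad either way from the world x axis.
- marker: Sign marker, fixed to the table, yaw within 0.25 rad. Origin at table level under the centre of its aluminium bed, 230 (x) x 180 (y) mm, flat top 35 mm above the table. Its grey base spans x -130..130, y -95..165 mm. A white bridge is parked on its left, y 120..165 mm, up to 155 mm above the table.
- side_pins (a point): Midpoint between the two side pins, on the bed top, at x = 20, y = 50 mm in the marker's frame. The pins stand 50 mm either side of it along the marker's x; like the end pin they are steel, 10 mm in diameter and 15 mm tall above the bed.
- end_pin (a point): Foot of the end pin's axis on the bed top, at x = 95, y = 20 mm in the marker's frame.
- seat (a point): Point on the bed top, at x = 20, y = 20, z = 35 mm in the marker's frame, axes parallel to the marker's: where the centre of the blank's underside lies when the blank touches all three pins (its long side at +y on the side pins, its end at +x on the end pin). Pushing along +y meets the side pins, along +x the end pin.
- start_box: Grey start box, fixed to the table, 160 (x) x 84 (y) mm, deck 40 mm above the table; origin at the centre of its underside. Aluminium rails along both long sides, 64 mm apart inside, rise to 56 mm. The ends between the rails are open. The green button stands on the deck on the box's centre line, at x = -38 mm.
- cover (a joint): Orange dust cover, a plate 64 (x) x 62 (y) x 4 mm that slides along the box's x between the rails, its top 54 mm above the table; 0 = closed, centred over the button (it may start up to 12 mm ajar), 0.07 m = fully open towards the box's +x, with hard stops at both ends. Friction about 1.2 N; it stays where it is left.
- cover_tab (a point): Centre of the top edge of the black tab on the cover's middle, 76 mm above the table. The tab is a fin 8 mm thick (box x), 36 mm wide (box y), standing 22 mm above the cover: push it from either side or pinch it.
- button (a joint): Green push button under the cover, 26 mm in diameter; 0 = up, 0.006 m = fully down, sprung, about 5 N when fully down; it comes back up by itself. It can be reached only with the cover open.
- button_top (a point): Centre of the green button's top face, 48 mm above the table when up, 2 mm below the cover's plate.
- ink_stamp: Black ink stamp with a dark wooden knob, 55 x 36 mm, 59 mm tall, loose; origin at the centre of its underside. Bystander.
- ink_dish: White dish of red ink paste, 90 mm across, 20 mm tall, loose; origin at the centre of its underside. Bystander.
- bottle: White bottle with a red cap, 60 mm across, 130 mm tall, loose; origin at the centre of its underside. Bystander.
There are look-alikes about, which are no part of the job. Of the things that look like the blank, the middle-sized one is meant.

How it is judged:
By the outcome, as a careful person would: the job done as asked, in the order asked, and still so for the second after the job is handed in, with the robot touching nothing.
It also fails if it takes over 61 s, if anything falls off the work surface, if the arm or the gripper's body presses on something with over 40 N, if the wrist force passes 120 N, or if a joint passes its speed limit or range.

## Robot

A 6-joint arm with a two-finger parallel gripper is mounted at the origin on the work surface. World frame = base frame: x ahead of the robot, y to its left, z up, the work surface at z = 0. Lengths are in m, angles in rad, forces in N, time in s.
With the tool pointing down it reaches from about 0.3 to 0.775 m from the base axis. Payload 14.6 kg.
Tool frame: the origin (TCP) lies at the centre of the arm's flange, where the gripper is bolted on; the fingertips stand 199 mm ahead of it and the grasp point (between the pads) lies 180 mm ahead of it; z points along the fingers, y is the line along which they close (so a half turn about z gives the same grasp; the last joint's range is limited). The gripper opens to 94 mm and grips with 3 to 60 N. Pads are 16 mm wide; open, the fingers measure 119 mm over their backs; the gripper's body (75 mm by 177 mm) begins 78 mm behind the grasp point.
Start: joints at [1.035, 0.3, 1.521, -0, 1.321, -0.067], TCP at [0.248, 0.491, 0.405] pointing down, gripper open.
Joint ranges: [-3.03, 3.03], [-0.79, 2.21], [0.23, 2.52], [-1.04, 4.18], [0, 3.07], [-2.55, 2.55]. Speed limits (rad/s): [2.22, 2.22, 2.57, 3.14, 3.14, 3.14].

## Interface

Orientations are given as [roll, pitch, yaw] about the fixed x, y, z axes, in that order (R = Rz(yaw) Ry(pitch) Rx(roll)).
In Python, from station import ctrl gives the robot as it stands. The module is installed in compiled form; this text tells all that it offers.
- The arm moves only by the tool servo_tool, never from a script. Its argument "motion" is a list of rows, each a list of 5 numbers: the closure, from 0 (fully open) to 1 (shut), then the shift along the world's x, y, z in cm, then the turn about the world's z in degrees. A call has 1 to 20 rows; each row is the pose to reach, as a shift and turn from the pose commanded when the call began; what a row does not reach only later rows make up. A row lasts 1/8 s, in which the tool goes at most 62.5 mm and 10.7 degrees, less where a joint would pass 70% of its speed; a pose out of reach is approached as far as the arm can. A call with a gripper value outside its range is refused whole. The fingers move at their own pace and stop on an object; "squeeze" is the grip in N (left out, the last holds). Time passes only in rows, so rows that repeat a pose let the fingers close. It gives the time, the measured TCP pose, the force, the opening and the grip force at its end, in the units of the state.
- ctrl.get_obs(): the state, without advancing time (a new reading comes with each control period).
- ctrl.camera(name): name is "scene" or "side" or "wrist"; returns a dict with "image" (384x512x3 uint8, red, green, blue), "fx", "fy", "cx", "cy" (pixels), "dist" ([k1, k2, p1, p2, k3] as OpenCV has them; the pictures are not rectified), "camera_from_world" (4x4, takes a point from world to camera coordinates); the wrist camera has in their place "hand_eye" (4x4, takes a point from camera to tool coordinates, whose origin is the TCP and whose axes are the flange's). Camera axes: x right, y up, looking along -z (the intrinsics and any distortion apply to the point x, -y, -z); pixel columns grow to the right and rows downward; lengths in m; the calibration is good to about 2 mm. A picture is of the moment at which its call begins: read the wrist's pose just before it. There is no depth.
- ctrl.hand_in(): hands the job in; it is judged then, once.
The state is a dict: "time_s": time; "qpos": joint angles; "joint_vel": joint speeds; "tau": joint torques, N m; "ee_pos": TCP position; "eef_rot": TCP orientation; "force": force on the tool from outside, world axes, zero at the start; "moment": the same for the moment, N m; "grip_width": finger opening in m; "grip_force": force on a finger pad.
Only numpy, scipy, OpenCV 4.12 (cv2) and the standard library are available. Lean on these libraries where they do the work, as an engineer would, in place of code of your own. Each camera call takes 0.05 s, during which the arm holds its last target. There are 200 camera calls.

## Working session

There is one attempt and no reset: what is moved stays moved. The work goes in short steps, Python scripts to look and compute and a tool call to move; the robot and the scene stay as the last step left them, time stands still between calls to the robot, and variables do not carry over. Pictures are saved under pics/ and viewed, at most 10 in all, crops included, and the job is handed in when it is done.

Besides the shell and the picture viewer there is one more tool, called after "Emit:" as name(argument=value, ...), one argument or row to a line, values as JSON. servo_tool: Moves the arm, as the interface text tells. Its arguments: {"type":"object","properties":{"motion":{"type":"array","items":{"type":"array","items":{"type":"number"}}},"squeeze":{"type":"number"}},"required":["motion"]}

```bash
mkdir -p pics
cat > h.py <<'E'
import numpy as np, cv2
from station import ctrl
from scipy.spatial.transform import Rotation as R
def grab(n):
    o=ctrl.get_obs(); c=ctrl.camera(n)
    if n=="wrist":
        T=np.eye(4); T[:3,:3]=R.from_euler('xyz',o['eef_rot']).as_matrix(); T[:3,3]=o['ee_pos']
        c['wfc']=T@np.array(c['hand_eye'])
    else: c['wfc']=np.linalg.inv(np.array(c['camera_from_world']))
    c['K']=np.array([[c['fx'],0,c['cx']],[0,c['fy'],c['cy']],[0,0,1.]])
    return c
def ray(c,px,z):
    u=cv2.undistortPoints(np.array(px,float).reshape(-1,1,2),c['K'],np.array(c['dist'],float)).reshape(-1,2)
    d=np.c_[u[:,0],-u[:,1],-np.ones(len(u))]@c['wfc'][:3,:3].T
    p=c['wfc'][:3,3]
    return p+d*((z-p[2])/d[:,2])[:,None]
def proj(c,P):
    P=np.atleast_2d(P).astype(float); q=(P-c['wfc'][:3,3])@c['wfc'][:3,:3]
    q=q*[1,-1,-1]
    return cv2.projectPoints(q,np.zeros(3),np.zeros(3),c['K'],np.array(c['dist'],float))[0].reshape(-1,2)
def save(c,f): cv2.imwrite('pics/'+f,c['image'][:,:,::-1])
E
python3 - <<'E'
from h import *
import pickle
cs={n:grab(n) for n in("scene","side","wrist")}
pickle.dump(cs,open('c0.pkl','wb'))
for n in cs: print(n,cs[n]['wfc'][:3,3].round(3),(-cs[n]['wfc'][:3,2]).round(2),cs[n]['fx'])
im=np.hstack([cs['scene']['image'],cs['side']['image']])
cv2.imwrite('pics/a_scene.png',cv2.resize(cs['scene']['image'],(800,600))[:,:,::-1])
cv2.imwrite('pics/a_side.png',cv2.resize(cs['side']['image'],(800,600))[:,:,::-1])
print(ctrl.get_obs())
E
```

```text
scene [ 1.142 -0.257  0.942] [-0.56  0.23 -0.8 ] 364.6473796027345
side [0.19  1.18  1.071] [ 0.2  -0.74 -0.64] 470.4994533427826
wrist [0.186 0.522 0.383] [ 0.22 -0.11 -0.97] 287.63454034625846
{'time_s': 0.15, 'qpos': array([ 1.03539051e+00,  3.00355661e-01,  1.52143817e+00, -1.36802412e-05,
        1.32071745e+00, -6.65869796e-02]), 'joint_vel': array([ 0.00178431, -0.00292266, -0.00238073,  0.00189984,  0.00078596,
       -0.0016946 ]), 'tau': array([ 1.00779682e-03, -5.31959724e+01, -3.52822602e+01,  7.07624503e-02,
        2.36247887e-02, -4.86437182e-05]), 'ee_pos': array([0.2484932 , 0.49063775, 0.40421003]), 'eef_rot': array([-3.14067518e+00, -4.79012692e-05,  2.67277719e+00]), 'force': array([ 0.00626829,  0.1580238 , -0.60610548]), 'moment': array([-0.01849711,  0.00925199,  0.0172296 ]), 'grip_force': 0.0, 'grip_width': 0.09399573650237072}
```

View pics/a_scene.png

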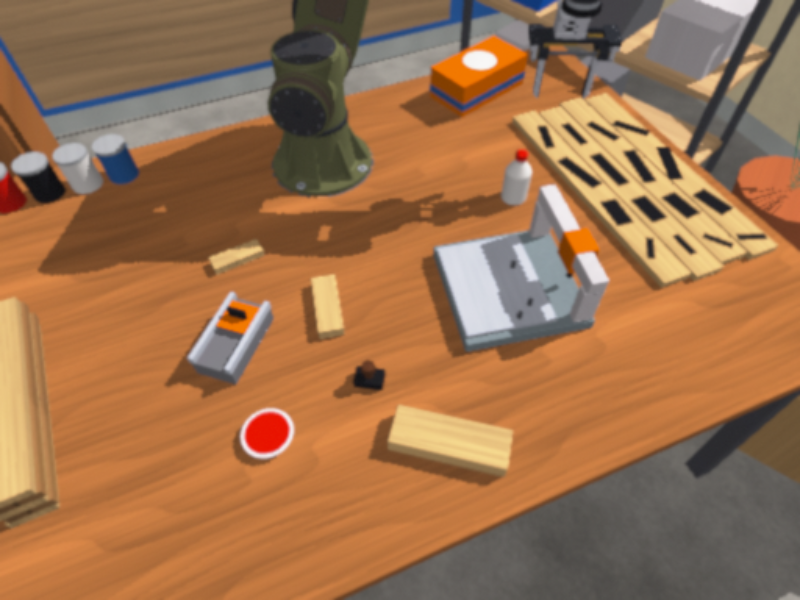

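View pics/a_side.png

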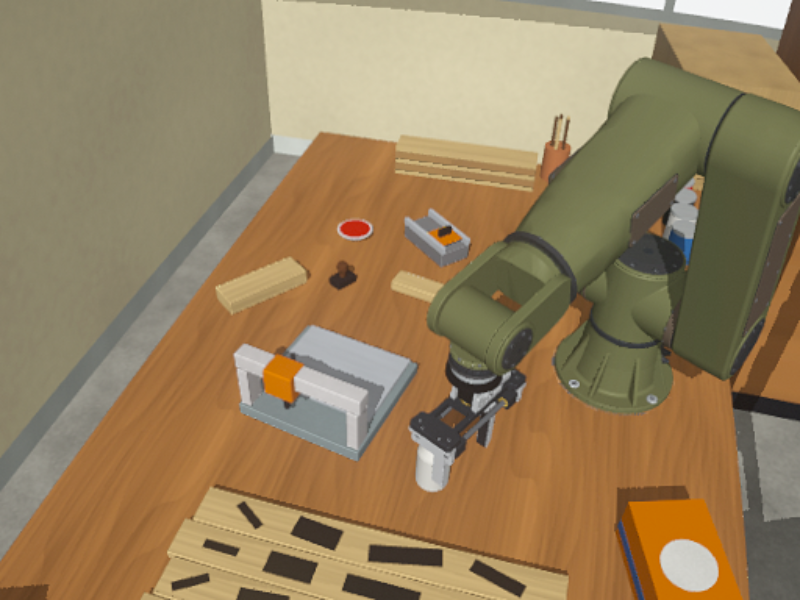

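Scene view (800x600): three pale blanks are candidates: small at (235,257), middle at (327,305) and large at (450,440). The middle-sized one at (327,305) is meant. The marker is at (515,285), the start box at (231,335), the stamp at (370,377), the dish at (267,433) and the bottle at (517,180). I'll measure the sizes and check enlarged crops.

Run:
```python
from h import *
import pickle
cs=pickle.load(open('c0.pkl','rb')); c=cs['scene']; im=c['image']
hsv=cv2.cvtColor(im,cv2.COLOR_RGB2HSV)
for p in[(235,257),(327,300),(450,430),(330,380)]:
    print(hsv[int(p[1]/1.5625),int(p[0]/1.5625)])
m=cv2.inRange(hsv,(15,50,140),(30,150,255))
n,l,s,ce=cv2.connectedComponentsWithStats(m)
for i in range(1,n):
    if s[i,4]>120:
        k=cv2.findContours((l==i).astype(np.uint8),0,2)[0][0].reshape(-1,2)
        w=ray(c,k,0.02)[:,:2]
        r=cv2.minAreaRect((w*1000).astype(np.float32)); print(ce[i]*1.5625,s[i,4],np.round(r[0]),np.round(r[1]),round(r[2],1))
def crop(x0,y0,x1,y1,W,H): return cv2.resize(im[y0:y1,x0:x1],(W,H),interpolation=cv2.INTER_CUBIC)
a=crop(115,150,235,250,480,400)   # 4x
b=crop(270,110,395,230,0 or 500,480)
cv2.imwrite('pics/b.png',np.hstack([crop(110,160,225,250,345,270),crop(270,115,393,225,369,330)[:270]]) [:,:,::-1])
cv2.imwrite('pics/m.png',crop(270,110,395,230,625,600)[:,:,::-1])
cv2.imwrite('pics/s.png',crop(115,150,255,255,800,600)[:,:,::-1])
```

```text
[ 19 118 232]
[ 20 113 238]
[ 19 113 237]
[ 13 170 204]
[538.91163793  12.34913793] 145 [-411.  834.] [173. 122.] 52.8
[757.09477532  48.16779601] 701 [  52. 1340.] [ 51. 631.] 34.7
[667.10636516  59.37761725] 597 [  -4. 1098.] [350. 239.] 15.0
[781.30612428  89.73374641] 1392 [ 189. 1296.] [118. 639.] 39.4
[643.50027959 189.366443  ] 7377 [370. 657.] [642. 291.] 0.2
[662.33301527 121.71994275] 524 [220. 861.] [ 73. 260.] 89.7
[235.1795709  256.06731965] 402 [ 243. -273.] [ 58. 111.] 6.9
[326.3296851  304.18826805] 651 [ 447. -137.] [ 54. 157.] 78.2
[ 21.1176707  411.67186543] 3266 [ 416. -700.] [486.  81.] 1.9
[449.8326143  437.94402734] 2231 [801. -35.] [208.  84.] 52.6
```

View pics/m.png

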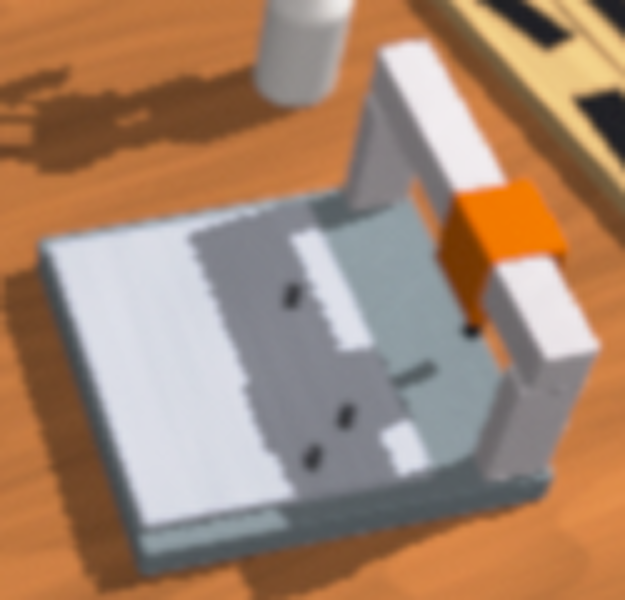

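View pics/s.png

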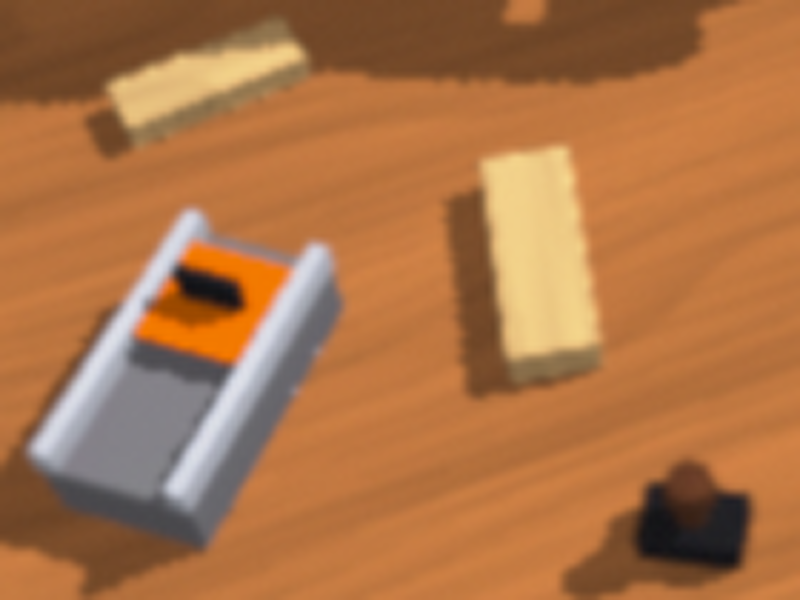

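Crop m shows the side pins at about (292,296) and (346,416), the end pin at (312,458), and bed corners at (47,244) and (140,525). Crop s shows the plain middle blank with top corners (483,158), (570,147), (600,350), (512,362). The cover tab is at (210,272), and the cover sits at the far end of the box, so box +x points towards the camera.

Run:
```python
from h import *
import pickle
cs=pickle.load(open('c0.pkl','rb')); c=cs['scene']
def P(pts,s,o,z): return ray(c,(np.array(pts,float)+.5)/s-.5+o,z)[:,:2]*1000
m=lambda p,z:P(p,5,[270,110],z); s=lambda p,z:P(p,800/140,[115,150],z)
b=s([(483,158),(570,147),(600,350),(512,362)],.025); print('blank',b.round(),b.mean(0),[np.linalg.norm(b[i]-b[i-1]).round() for i in range(4)])
d=(b[3]+b[2]-b[0]-b[1]);print('yaw',np.arctan2(d[1],d[0]))
p=m([(292,296),(346,416),(312,458)],.0425); print('pins',p.round(1)); d=p[1]-p[0]; print(np.linalg.norm(d),np.arctan2(d[1],d[0]))
e=m([(47,244),(140,525)],.035); print('bed',e.round(1)); d=e[1]-e[0]; print(np.linalg.norm(d),np.arctan2(d[1],d[0]))
r=s([(192,212),(318,248),(180,496),(40,453)],.056); print('rails',r.round(),r.mean(0)); d=r[2]+r[3]-r[0]-r[1]; print([np.linalg.norm(r[i]-r[i-1]).round() for i in range(4)],np.arctan2(d[1],d[0]))
print('tab',s([(209,275)],.076))
```

```text
blank [[ 371. -144.]
 [ 383.  -96.]
 [ 522. -127.]
 [ 511. -173.]] [ 446.48772493 -135.2447974 ] [np.float64(143.0), np.float64(50.0), np.float64(143.0), np.float64(47.0)]
yaw -0.20984941607971463
pins [[519.  246.9]
 [616.9 228.7]
 [636.2 193.7]]
99.56702170449343 -0.18403068323432012
bed [[408.3 124.5]
 [634.   79.4]]
230.137947556963 -0.19717496420343564
rails [[ 370. -304.]
 [ 421. -248.]
 [ 542. -348.]
 [ 490. -406.]] [ 455.75714383 -326.49390303]
[np.float64(158.0), np.float64(76.0), np.float64(158.0), np.float64(78.0)] -0.7016661225371955
tab [[ 431.77816192 -303.76898451]]
```

Blank measures 143x48 mm, pin spacing is 99.6 mm, and the box and bed sizes all match. Moving above the blank.

Emit:
servo_tool(
  motion=[
    [0,19.8,-62.6,0,15],
    [0,19.8,-62.6,0,15],
    [0,19.8,-62.6,0,15],
    [0,19.8,-62.6,0,15],
    [0,19.8,-62.6,0,15],
    [0,19.8,-62.6,0,15],
    [0,19.8,-62.6,0,15],
    [0,19.8,-62.6,0,15],
    [0,19.8,-62.6,0,15],
    [0,19.8,-62.6,0,15],
    [0,19.8,-62.6,0,15],
    [0,19.8,-62.6,-6,15],
    [0,19.8,-62.6,-6,15],
    [0,19.8,-62.6,-6,15],
    [0,19.8,-62.6,-6,15],
  ],
)

```text
time_s: 2.02
ee_pos: [0.4468, -0.1351, 0.3466]
eef_rot: [-3.141, 0.003, 2.935]
force: [-0.2, 0.7, -0.3]
grip_width: 0.0939
grip_force: 0.0
```

Run:
```python
from h import *
o=ctrl.get_obs(); print(o['time_s'],o['ee_pos'],o['eef_rot'],o['force'])
c=grab('wrist'); save(c,'w1.png')
hsv=cv2.cvtColor(c['image'],cv2.COLOR_RGB2HSV)
m=cv2.inRange(hsv,(15,50,140),(30,150,255))
n,l,s,ce=cv2.connectedComponentsWithStats(m)
for i in range(1,n):
    if s[i,4]>500:
        k=cv2.findContours((l==i).astype(np.uint8),0,2)[0][0].reshape(-1,2)
        w=ray(c,k,0.025)[:,:2]; r=cv2.minAreaRect((w*1000).astype(np.float32)); print(ce[i],s[i],np.round(r[0],1),np.round(r[1],1),round(r[2],1))
```

```text
2.025 [ 0.44677586 -0.13508571  0.34664838] [-3.14112437e+00  2.89596628e-03  2.93529950e+00] [-0.150604    0.72551882 -0.25065785]
[54.98878577 13.09783449] [   6    0  130   41 2586] [ 257.6 -270.7] [117.6  33.3] 78.5
[255.82531861 176.91028037] [ 232  115   49  127 5885] [ 442.8 -135.3] [ 49.4 137.3] 78.3
```

View pics/w1.png

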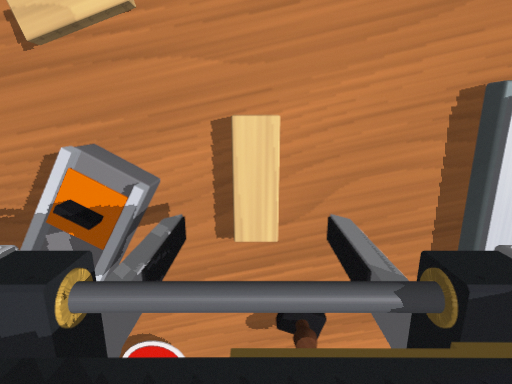

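Wrist view: blank centred at (256,177), aligned with the gripper; stamp (300,325) is well clear of the fingers. Descending and gripping.

Emit:
servo_tool(
  motion=[
    [0,-0.2,0,-5,0],
    [0,-0.2,0,-10,0],
    [0,-0.2,0,-13,0],
    [0,-0.2,0,-14,0],
    [0,-0.2,0,-14,0],
    [0.6,-0.2,0,-14,0],
    [0.6,-0.2,0,-14,0],
    [0.6,-0.2,0,-14,0],
    [0.6,-0.2,0,-14,0],
    [0.6,-0.2,0,-14,0],
    [0.6,-0.2,0,-14,0],
  ],
  squeeze=25,
)

```text
time_s: 3.45
ee_pos: [0.4445, -0.1353, 0.2047]
eef_rot: [-3.142, 0.0, 2.935]
force: [-0.4, 0.2, 1.7]
grip_width: 0.0495
grip_force: 25.0
```

Emit:
servo_tool(
  motion=[
    [0.6,0,0,5,0],
    [0.6,0,0,10,0],
    [0.6,0,0,13,0],
    [0.6,10,33.2,13,1],
    [0.6,10,33.2,13,1],
    [0.6,10,33.2,13,1],
    [0.6,10,33.2,13,1],
    [0.6,10,33.2,13,1],
    [0.6,10,33.2,13,1],
    [0.6,10,33.2,13,1],
    [0.6,10,33.2,9,1],
    [0.6,10,33.2,9,1],
    [0.6,10,33.2,9,1],
  ],
)

```text
time_s: 5.08
ee_pos: [0.5447, 0.1962, 0.2959]
eef_rot: [3.141, 0.001, 2.951]
force: [0.9, -0.4, -0.4]
grip_width: 0.0496
grip_force: 25.0
```

Run:
```python
from h import *
import pickle
c=grab('wrist'); cs=grab('scene'); pickle.dump((c,cs),open('c2.pkl','wb'))
a=cs['image'][110:230,270:395]
A=np.zeros((384,800,3),np.uint8); A[:,:400]=cv2.resize(a,(400,384),interpolation=2); A[:300,400:]=cv2.resize(c['image'],(400,300))
cv2.imwrite('pics/w2.png',A[:,:,::-1])
print(ctrl.get_obs()['grip_width'])
```

```text
0.04990663976218718
```

View pics/w2.png

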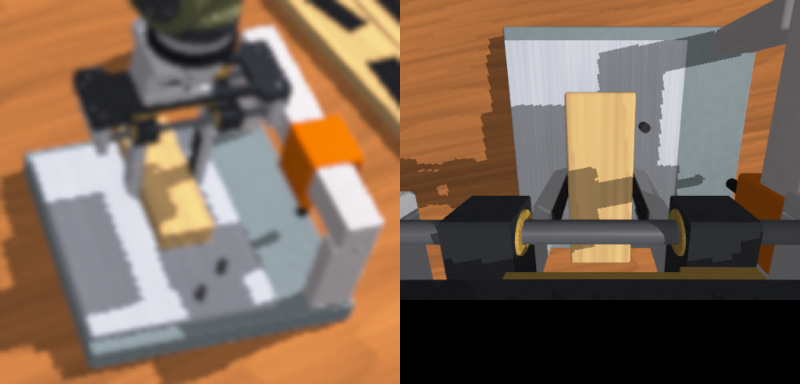

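Composite view: blank held level over the bed. In the wrist view the first side pin is at (644,127), blank far corners at (567,93) and (635,93), and bed far corners at (504,38) and (688,40). I'll cross-check these against the scene estimate.

Run:
```python
from h import *
import pickle
c,cs=pickle.load(open('c2.pkl','rb'))
f=lambda p,z:(ray(c,(np.array(p,float)-[400,0])*1.28,z)*1000).round(1)[:,:2]
O=np.array([539,192.5]);x=np.array([.982,-.189]);y=np.array([.189,.982])
for n,q in(('pin',f([(644,127)],43)if 0 else f([(644,127)],.043)),('bed',f([(504,38),(688,40)],.035)),('blank far corners',f([(567,93),(635,93)],.115))):
    print(n,q,[((p-O)@x,(p-O)@y) for p in q])
```

```text
pin [[518.5 247. ]] [(np.float64(-30.4315), np.float64(49.6445))]
bed [[407.8 126.3]
 [443.3 302.4]] [(np.float64(-116.32659999999998), np.float64(-89.8052)), (np.float64(-114.74849999999998), np.float64(89.83449999999998))]
blank far corners [[471.8 186.4]
 [480.6 232.4]] [(np.float64(-64.83749999999999), np.float64(-18.690999999999992)), (np.float64(-64.88989999999998), np.float64(28.14420000000001))]
```

Emit:
servo_tool(
  motion=[
    [0.6,0,0,-3,0],
    [0.6,0,0,-4.5,0],
    [0.6,0,0,-5.2,0],
    [0.6,0,0,-5.6,0],
    [0.6,0,0,-5.8,0],
    [0.6,0,0,-5.8,0],
    [0.6,0,0,-5.8,0],
  ],
  squeeze=45,
)

```text
time_s: 6.05
ee_pos: [0.5446, 0.1967, 0.2397]
eef_rot: [3.141, 0.001, 2.952]
force: [-14.6, -6.1, 26.2]
grip_width: 0.0496
grip_force: 45.0
```

Emit:
servo_tool(
  motion=[
    [0.6,0,0,0,0],
    [0.6,0,0,0,0],
    [0.6,0,0,0.12,0],
    [0.6,0,0,0.12,0],
    [0.6,0.06,0.3,0.12,0],
    [0.6,0.11,0.6,0.12,0],
    [0.6,0.17,0.9,0.12,0],
    [0.6,0.23,1.2,0.12,0],
    [0.6,0.26,1.35,0.12,0],
    [0.6,0.27,1.42,0.12,0],
    [0.6,0.27,1.42,0.12,0],
  ],
)

```text
time_s: 7.42
ee_pos: [0.5478, 0.2105, 0.2397]
eef_rot: [3.141, 0.003, 2.952]
force: [-0.7, -5.4, 8.6]
grip_width: 0.0495
grip_force: 45.0
```

Emit:
servo_tool(
  motion=[
    [0.6,0.02,0.1,0,0],
    [0.6,0.04,0.2,0,0],
    [0.6,0.04,0.2,0,0],
    [0.6,0.04,0.2,0,0],
  ],
)

```text
time_s: 7.92
ee_pos: [0.5482, 0.2121, 0.2397]
eef_rot: [-3.141, 0.002, 2.952]
force: [-1.6, -11.0, 10.5]
grip_width: 0.0496
grip_force: 45.0
```

Emit:
servo_tool(
  motion=[
    [0.6,0.02,0.12,0,0],
    [0.6,0.02,0.12,0,0],
    [0.6,0.02,0.12,0,0],
  ],
)

```text
time_s: 8.3
ee_pos: [0.5484, 0.2126, 0.2398]
eef_rot: [-3.139, 0.002, 2.952]
force: [-5.9, -18.1, 14.3]
grip_width: 0.0496
grip_force: 45.0
```

Run:
```python
from h import *
import pickle
o=ctrl.get_obs(); print(o['ee_pos'],o['eef_rot'],o['force'],o['moment'])
c=grab('wrist'); pickle.dump(c,open('c3.pkl','wb'))
A=np.zeros((384,800,3),np.uint8); A=c['image'][100:250,180:380]
cv2.imwrite('pics/w3.png',cv2.resize(A,(800,600),interpolation=2)[:,:,::-1])
```

```text
[0.54835236 0.21258933 0.23977808] [-3.13914868e+00  1.70521856e-03  2.95150197e+00] [ -5.8823348  -18.11600051  14.31820302] [-3.26643797  0.99772082 -0.0854581 ]
```

View pics/w3.png

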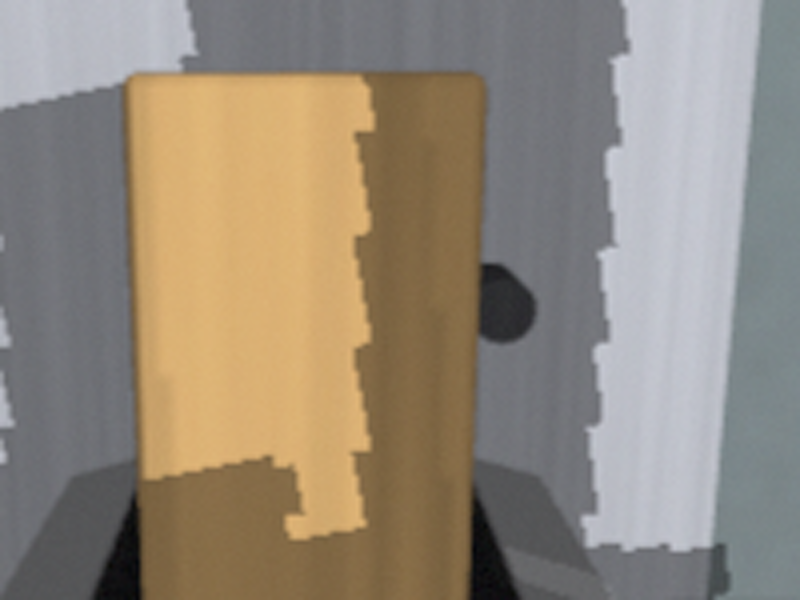

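Near side pin at (508,303) touches the blank's side, and the small z moment suggests both pins share the load. Sliding lengthwise.

Emit:
servo_tool(
  motion=[
    [0.6,0,-0.06,0,0],
    [0.6,0.3,-0.12,0,0],
    [0.6,0.6,-0.17,0,0],
    [0.6,0.9,-0.23,0,0],
    [0.6,1.1,-0.27,0,0],
    [0.6,1.3,-0.31,0,0],
    [0.6,1.3,-0.31,0,0],
  ],
)

```text
time_s: 9.22
ee_pos: [0.5594, 0.2106, 0.2396]
eef_rot: [-3.138, -0.007, 2.952]
force: [-33.7, -11.0, 29.7]
grip_width: 0.0497
grip_force: 45.0
```

Run:
```python
from h import *
import pickle
o=ctrl.get_obs(); print(o['ee_pos'],o['force'],o['moment'])
c=grab('wrist'); pickle.dump(c,open('c4.pkl','wb'))
O=np.array([539,192.5]);x=np.array([.982,-.189]);y=np.array([.189,.982])
for c in(pickle.load(open('c3.pkl','rb')),c):
    hsv=cv2.cvtColor(c['image'],cv2.COLOR_RGB2HSV)
    m=cv2.inRange(hsv,(12,80,60),(28,200,255)); m[:, :205]=0; m[:,310:]=0; m[225:]=0
    for v in (230,250,270):
        r=np.nonzero(m[100:200,v])[0][0]+100; p=ray(c,[(v,r-.5)],.060)[0,:2]*1000; print(v,r,((p-O)@x).round(1),((p-O)@y).round(1))
```

```text
[0.55937208 0.21062334 0.23959047] [-33.67383115 -11.02713382  29.68155734] [-1.99580351  6.11766358 -0.35966061]
230 118 -65.0 6.5
250 118 -65.1 17.1
270 118 -65.1 27.8
230 118 -55.4 6.3
250 118 -55.4 17.0
270 118 -55.4 27.7
```

Run:
```python
from h import *
import pickle
c=pickle.load(open('c0.pkl','rb'))['scene']
O=np.array([539,192.5]);x=np.array([.982,-.189]);y=np.array([.189,.982])
for pt,z in(((465,190),.16),((530,182),.16),((500,260),.16),((565,245),.16),((440,255),.12),((470,330),.09)):
    p=ray(c,(np.array([pt])+.5)/5-.5+[270,110],z)[0,:2]*1000; print(pt,((p-O)@x).round(),((p-O)@y).round())
s=grab('side');t=grab('scene')
A=np.zeros((400,800,3),np.uint8);A[:,:400]=cv2.resize(t['image'][90:230,260:400],(400,400),interpolation=2)
A[:,400:]=cv2.resize(s['image'][170:320,130:280],(400,400),interpolation=2)
cv2.imwrite('pics/j.png',A[:,:,::-1])
```

```text
(465, 190) 7.0 125.0
(530, 182) 9.0 165.0
(500, 260) 63.0 124.0
(565, 245) 60.0 164.0
(440, 255) 20.0 114.0
(470, 330) 57.0 125.0
```

View pics/j.png

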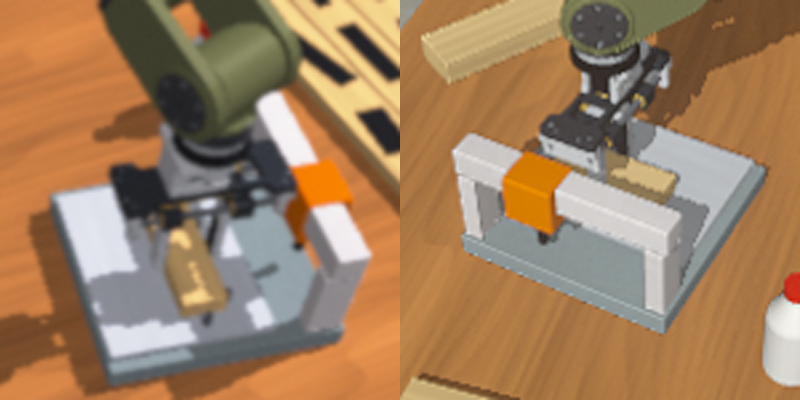

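Emit:
servo_tool(
  motion=[
    [0.6,0,0,0.12,0],
    [0.6,0,0,0.12,0],
    [0.6,0,0,0.12,0],
  ],
)

```text
time_s: 9.75
ee_pos: [0.5601, 0.2103, 0.2397]
eef_rot: [-3.139, -0.004, 2.952]
force: [-15.9, -9.1, 10.5]
grip_width: 0.0494
grip_force: 45.0
```

```bash
cat > meas.py <<'E'
from h import *
O=np.array([539,192.5]);x=np.array([.982,-.189]);y=np.array([.189,.982])
o=ctrl.get_obs(); print(o['ee_pos'],o['eef_rot'],o['force'],o['moment'])
c=grab('wrist'); hsv=cv2.cvtColor(c['image'],cv2.COLOR_RGB2HSV)
m=cv2.inRange(hsv,(12,80,60),(28,200,255)); m[:, :205]=0; m[:,310:]=0; m[225:]=0
r=np.nonzero(m[80:200,250])[0][0]+80; p=ray(c,[(250,r-.5)],.060)[0,:2]*1000; print('far end x',((p-O)@x).round(1))
t=grab('scene'); im=t['image']; h=cv2.cvtColor(im,cv2.COLOR_RGB2HSV)
m=cv2.inRange(h,(12,70,70),(28,200,255))
# walk along blank's top mid-line and lines at several y, find last wood pixel
for yy in(5,15,30):
    P=[np.r_[(O+x*s+y*yy)/1000,.060] for s in np.arange(50,115,.5)]
    q=proj(t,P).round().astype(int); v=[s for s,(u,w) in zip(np.arange(50,115,.5),q) if m[w,u]]
    print('near end',yy,v[-1] if v else None)
E
python3 meas.py
```

```text
[0.56008606 0.21034957 0.23966008] [-3.13865121 -0.00389762  2.95162713] [-15.87111173  -9.14934963  10.46946783] [-1.81557029  2.96882577 -0.35602044]
far end x -54.1
near end 5 98.0
near end 15 96.5
near end 30 100.0
```

Emit:
servo_tool(
  motion=[
    [0.6,0.1,-0.02,0,0],
    [0.6,0.2,-0.04,0,0],
    [0.6,0.2,-0.04,0.02,0],
    [0.6,0.2,-0.04,0.02,0],
  ],
)

```text
time_s: 10.35
ee_pos: [0.5619, 0.21, 0.2397]
eef_rot: [-3.138, -0.005, 2.952]
force: [-17.2, -8.4, 9.6]
grip_width: 0.0495
grip_force: 45.0
```

```bash
python3 meas.py
```

```text
[0.56193134 0.21002009 0.23965145] [-3.13844327 -0.00462461  2.95172852] [-17.18341589  -8.38000297   9.56549048] [-1.70833877  3.10473668 -0.33513414]
far end x -52.4
near end 5 102.0
near end 15 96.5
near end 30 100.0
```

Emit:
servo_tool(
  motion=[
    [0.6,0.1,-0.02,0,0],
    [0.6,0.2,-0.04,0.02,0],
    [0.6,0.25,-0.05,0.04,0],
    [0.6,0.3,-0.06,0.04,0],
    [0.6,0.3,-0.06,0.04,0],
  ],
)

```text
time_s: 11.08
ee_pos: [0.5648, 0.2095, 0.2397]
eef_rot: [-3.138, -0.006, 2.952]
force: [-17.6, -8.1, 7.8]
grip_width: 0.0496
grip_force: 45.0
```

```bash
python3 meas.py
```

```text
[0.56477914 0.20948974 0.23966345] [-3.13833495 -0.00559459  2.95165743] [-17.62661958  -8.06418012   7.80256084] [-1.46849254  3.29014046 -0.32469154]
far end x -49.6
near end 5 105.5
near end 15 96.5
near end 30 104.0
```

Emit:
servo_tool(
  motion=[
    [0.6,0.1,-0.02,0,0],
    [0.6,0.2,-0.04,0,0],
    [0.6,0.2,-0.04,0.02,0],
    [0.6,0.2,-0.04,0.02,0],
  ],
)

```text
time_s: 11.68
ee_pos: [0.5658, 0.2095, 0.2397]
eef_rot: [-3.137, -0.01, 2.952]
force: [-31.5, -6.9, 13.5]
grip_width: 0.0496
grip_force: 45.0
```

```bash
python3 meas.py
```

```text
[0.56577572 0.20950687 0.23966082] [-3.13734879 -0.0098505   2.95198025] [-31.52027606  -6.90174754  13.54215857] [-1.07273413  5.7269623  -0.42316757]
far end x -49.4
near end 5 105.5
near end 15 96.5
near end 30 104.0
```

Contact with the end pin: force jumped 14 N with no further motion. Releasing while the preload still points into the pins, then rising.

Emit:
servo_tool(
  motion=[
    [0.6,0,0,0,0],
    [0.25,0,0,0,0],
    [0.25,0,0,0,0],
    [0.25,0,0,0,0],
    [0.25,0,0,0,0],
    [0.25,0,0,2,0],
    [0.25,0,0,6,0],
    [0.25,0,0,12,0],
    [0.25,-12,-3,16,0],
    [0.25,-12,-3,16,0],
    [0.25,-12,-3,16,0],
    [0.25,-12,-3,16,0],
  ],
  squeeze=10,
)

```text
time_s: 13.28
ee_pos: [0.4479, 0.1796, 0.4012]
eef_rot: [3.14, 0.002, 2.952]
force: [0.0, -0.6, 0.3]
grip_width: 0.0705
grip_force: 0.0
```

Run:
```python
from h import *
t=grab('scene');w=grab('wrist');o=ctrl.get_obs();print(o['time_s'],o['ee_pos'],o['force'],o['grip_width'])
import pickle;pickle.dump((t,w),open('c5.pkl','wb'))
A=np.zeros((500,800,3),np.uint8);A[:,:400]=cv2.resize(t['image'][130:230,290:370],(400,500),interpolation=2)
A[:300,400:]=cv2.resize(w['image'],(400,300),interpolation=2)
cv2.imwrite('pics/k.png',A[:,:,::-1])
```

```text
13.375 [0.44856816 0.17969325 0.39986775] [0.43305065 0.32206963 0.1858996 ] 0.0708770109998646
```

View pics/k.png

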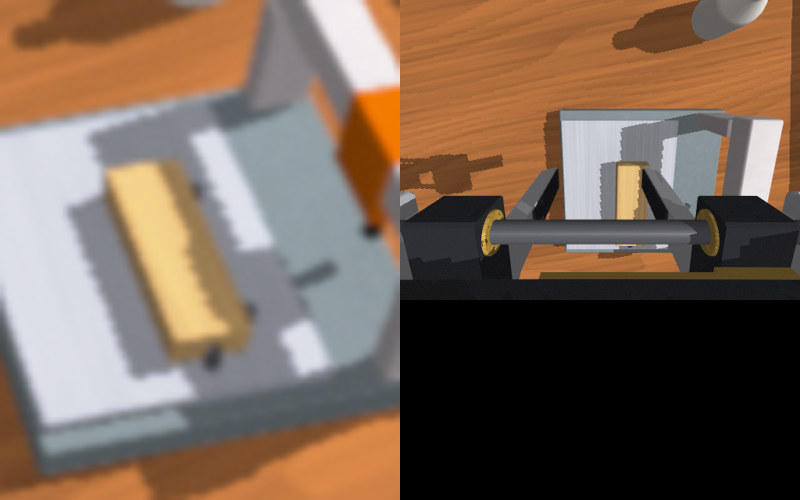

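The crop shows the blank on the bed touching the side pins at (197,188) and (250,312), with its end at the end pin (213,355). Quick numeric squareness check on its left edge, plus the next target.

Run:
```python
from h import *
import pickle
t,w=pickle.load(open('c5.pkl','rb'))
O=np.array([539,192.5]);x=np.array([.982,-.189]);y=np.array([.189,.982])
h=cv2.cvtColor(cv2.resize(t['image'],None,fx=4,fy=4,interpolation=2),cv2.COLOR_RGB2HSV); m=cv2.inRange(h,(12,70,70),(28,200,255))
def first(a,b):  # first wood along marker line a->b at z .060
    S=np.linspace(0,1,400); P=np.array([np.r_[(O+x*(a[0]+(b[0]-a[0])*s)+y*(a[1]+(b[1]-a[1])*s))/1000,.060] for s in S])
    q=((proj(t,P)+.5)*4-.5).round().astype(int); i=[m[v,u]>0 for u,v in q].index(True); return (a[0]+(b[0]-a[0])*S[i],a[1]+(b[1]-a[1])*S[i])
for s in(-40,-20,0,20,40,60,75): print(np.round(first((s,-40),(s,25)),1))
for s in(5,15,25): print(np.round(first((-90,s),(0,s)),1))
T=np.array([431.8,-303.8])/1000; o=ctrl.get_obs(); print('to tab cm',(T-o['ee_pos'][:2])*100, 'turn',np.degrees(-0.70+np.pi/2-o['eef_rot'][2]))
```

```text
[-40.   -6.1]
[-20.  -10.7]
[  0.  -10.5]
[ 20.  -10.4]
[ 40.  -10.4]
[ 60.  -10.5]
[ 75.  -10.7]
[-49.6   5. ]
[-49.6  15. ]
[-49.6  25. ]
to tab cm [ -1.67681598 -48.34932489] turn -119.23728186253099
```

Run:
```python
from h import *
import pickle
t,w=pickle.load(open('c5.pkl','rb'))
O=np.array([539,192.5]);x=np.array([.982,-.189]);y=np.array([.189,.982])
h=cv2.cvtColor(cv2.resize(t['image'],None,fx=4,fy=4,interpolation=2),cv2.COLOR_RGB2HSV)
for s in(-35,-10,10,30,50):
    Y=np.arange(60,15,-.5);q=((proj(t,[np.r_[(O+x*s+y*v)/1000,.06] for v in Y])+.5)*4-.5).round().astype(int)
    sat=[h[v,u,1] if 8<h[v,u,0]<32 else 0 for u,v in q]; print(s,Y[next(i for i,a in enumerate(sat) if a>70)])
    Y=np.arange(-40,15,.5);q=((proj(t,[np.r_[(O+x*s+y*v)/1000,.06] for v in Y])+.5)*4-.5).round().astype(int)
    V=[tuple(h[v,u]) for u,v in q]; print('  left', [(float(Y[i]),*map(int,V[i])) for i in range(50,90,6)])
```

```text
-35 42.5
  left [(-15.0, 116, 16, 219), (-12.0, 124, 11, 190), (-9.0, 14, 36, 148), (-6.0, 17, 107, 172), (-3.0, 18, 121, 209), (0.0, 20, 114, 238), (3.0, 21, 109, 243)]
-10 42.5
  left [(-15.0, 170, 6, 124), (-12.0, 14, 59, 117), (-9.0, 17, 107, 121), (-6.0, 18, 118, 151), (-3.0, 18, 121, 212), (0.0, 19, 115, 236), (3.0, 21, 111, 242)]
10 43.0
  left [(-15.0, 0, 8, 124), (-12.0, 15, 62, 116), (-9.0, 17, 96, 117), (-6.0, 17, 120, 157), (-3.0, 18, 120, 214), (0.0, 19, 116, 233), (3.0, 21, 112, 242)]
30 42.5
  left [(-15.0, 0, 8, 125), (-12.0, 15, 61, 117), (-9.0, 17, 98, 120), (-6.0, 17, 120, 157), (-3.0, 18, 119, 214), (0.0, 19, 115, 235), (3.0, 21, 111, 241)]
50 42.5
  left [(-15.0, 0, 10, 127), (-12.0, 16, 63, 117), (-9.0, 17, 102, 118), (-6.0, 17, 118, 153), (-3.0, 18, 120, 210), (0.0, 20, 116, 233), (3.0, 20, 112, 239)]
```

Blank sits straight: left edge about -5 and far end -49.6 mm in the marker frame, as required. Now to the cover tab.

Emit:
servo_tool(
  motion=[
    [0.45,-1.6,-48.3,0,-119],
    [0.45,-1.6,-48.3,0,-119],
    [0.45,-1.6,-48.3,0,-119],
    [0.45,-1.6,-48.3,0,-119],
    [0.45,-1.6,-48.3,0,-119],
    [0.45,-1.6,-48.3,0,-119],
    [0.45,-1.6,-48.3,0,-119],
    [0.45,-1.6,-48.3,0,-119],
    [0.45,-1.6,-48.3,0,-119],
    [0.45,-1.6,-48.3,0,-119],
    [0.45,-1.6,-48.3,0,-119],
    [0.45,-1.6,-48.3,0,-119],
    [0.45,-1.6,-48.3,0,-119],
    [0.45,-1.6,-48.3,0,-119],
  ],
)

```text
time_s: 15.12
ee_pos: [0.4319, -0.3036, 0.3997]
eef_rot: [-3.141, 0.0, 0.878]
force: [-0.9, -1.2, -1.2]
grip_width: 0.052
grip_force: 0.0
```

Run:
```python
from h import *
t=grab('scene');o=ctrl.get_obs();print(o['time_s'],o['ee_pos'],o['eef_rot'],o['grip_width'])
w=grab('wrist')
cen=np.array([455.8,-326.5]);bx=np.array([.764,-.645]);by=np.array([.645,.764])
h=cv2.cvtColor(w['image'],cv2.COLOR_RGB2HSV)
m=cv2.inRange(h,(5,200,150),(14,255,255));print(m.sum()//255)
k=np.argwhere(m)[:,::-1]
p=ray(w,k,.054)[:,:2]*1000; q=np.c_[(p-cen)@bx,(p-cen)@by]; sel=(abs(q[:,1])<45)&(abs(q[:,0])<90); q=q[sel]; print('orange x',np.percentile(q[:,0],[.5,99.5]),'y',np.percentile(q[:,1],[.5,99.5]))
```

```text
15.175 [ 0.43188587 -0.3035065   0.39971697] [-3.14131553e+00  2.77574226e-05  8.77023861e-01] 0.051644765657828356
518
orange x [-58.90495203  -0.92703899] y [-30.10525481  30.98209507]
```

Emit:
servo_tool(
  motion=[
    [0.45,0,-0.1,-5,0],
    [0.45,0,-0.1,-10,0],
    [0.45,0,-0.1,-13,0],
    [0.45,0,-0.1,-13.9,0],
    [0.45,0,-0.1,-13.9,0],
    [1,0,-0.1,-13.9,0],
    [1,0,-0.1,-13.9,0],
    [1,0,-0.1,-13.9,0],
    [1,0,-0.1,-13.9,0],
    [1,0,-0.1,-13.9,0],
  ],
  squeeze=15,
)

```text
time_s: 16.48
ee_pos: [0.4318, -0.3044, 0.2609]
eef_rot: [3.141, -0.0, 0.875]
force: [0.2, -0.3, 1.0]
grip_width: 0.008
grip_force: 15.0
```

Emit:
servo_tool(
  motion=[
    [1,0.8,-0.65,0,0],
    [1,1.6,-1.3,0,0],
    [1,2.4,-2.0,0,0],
    [1,3.2,-2.7,0,0],
    [1,4.0,-3.4,0,0],
    [1,4.5,-3.8,0,0],
    [1,4.8,-4.05,0,0],
    [1,5.0,-4.2,0,0],
    [1,5.2,-4.35,0,0],
    [1,5.2,-4.35,0,0],
  ],
)

```text
time_s: 17.73
ee_pos: [0.4825, -0.3481, 0.2607]
eef_rot: [-3.132, 0.002, 0.875]
force: [-29.6, 10.4, 20.2]
grip_width: 0.01
grip_force: 14.9
```

Emit:
servo_tool(
  motion=[
    [1,-0.13,0.1,0,0],
    [1,-0.13,0.1,0,0],
    [0.4,-0.13,0.1,0,0],
    [0.4,-0.13,0.1,0,0],
    [0.4,-0.13,0.1,0,0],
    [0.4,-0.13,0.1,3,0],
    [0.4,-0.13,0.1,5,0],
    [1,-2.5,2,5,0],
    [1,-5.6,4.6,5,0],
    [1,-5.6,4.6,5,0],
    [1,-5.6,4.6,5,0],
    [1,-5.6,4.6,2,0],
    [1,-5.6,4.6,0,0],
    [1,-5.6,4.6,-0.8,0],
    [1,-5.6,4.6,-0.8,0],
  ],
)

```text
time_s: 19.6
ee_pos: [0.4281, -0.3022, 0.2527]
eef_rot: [-3.141, -0.0, 0.875]
force: [0.1, 0.1, -0.3]
grip_width: 0.0004
grip_force: 0.0
```

Run:
```python
from h import *
w=grab('wrist');t=grab('scene')
cen=np.array([455.8,-326.5]);bx=np.array([.764,-.645]);by=np.array([.645,.764])
h=cv2.cvtColor(t['image'],cv2.COLOR_RGB2HSV)
for n,m in(('orange',cv2.inRange(h,(5,200,120),(14,255,255))),('green',cv2.inRange(h,(45,100,40),(85,255,255)))):
    k=np.argwhere(m)[:,::-1]; p=ray(t,k,.054)[:,:2]*1000; q=np.c_[(p-cen)@bx,(p-cen)@by]; q=q[(abs(q[:,1])<45)&(abs(q[:,0])<95)]
    print(n,len(q), q.min(0) if len(q) else '',q.max(0) if len(q) else '')
```

```text
orange 110 [  0.51820464 -29.22676169] [64.51130377 25.77060054]
green 35 [-44.17818176  -3.2454974 ] [-18.32133033  19.57515302]
```

Cover spans 0.5 to 64.5 mm, so it is fully open, and the green button is visible under the fingertips. Pressing.

Emit:
servo_tool(
  motion=[
    [1,0,0,-0.4,0],
    [1,0,0,-0.8,0],
    [1,0,0,-1.1,0],
    [1,0,0,-1.2,0],
    [1,0,0,-1.3,0],
    [1,0,0,-1.3,0],
    [1,0,0,-1.3,0],
  ],
)

```text
time_s: 20.58
ee_pos: [0.428, -0.3021, 0.241]
eef_rot: [3.14, 0.0, 0.875]
force: [-3.7, 2.4, 16.1]
grip_width: 0.0004
grip_force: 8.2
```

Emit:
servo_tool(
  motion=[
    [1,0,0,1,0],
    [1,0,0,4,0],
    [1,0,0,7,0],
    [0.4,2.7,-2.2,7.5,0],
    [0.4,5.4,-4.5,7.5,0],
    [0.4,5.4,-4.5,7.5,0],
    [0.4,5.4,-4.5,7.5,0],
    [0.4,5.4,-4.5,4,0],
    [0.4,5.4,-4.5,2.1,0],
    [0.4,5.4,-4.5,2.1,0],
    [1,5.4,-4.5,2.1,0],
    [1,5.4,-4.5,2.1,0],
    [1,5.4,-4.5,2.1,0],
    [1,5.4,-4.5,2.1,0],
  ],
)

```text
time_s: 22.32
ee_pos: [0.4818, -0.3469, 0.2611]
eef_rot: [3.141, 0.0, 0.875]
force: [0.0, -0.3, -0.7]
grip_width: 0.0201
grip_force: 0.0
```

Fingers are still closing; one more hold, then slide closed.

Emit:
servo_tool(
  motion=[
    [1,0,0,0,0],
    [1,0,0,0,0],
    [1,0,0,0,0],
    [1,-0.8,0.65,0,0],
    [1,-1.6,1.3,0,0],
    [1,-2.4,2.0,0,0],
    [1,-3.2,2.7,0,0],
    [1,-4.0,3.4,0,0],
    [1,-4.7,3.97,0,0],
    [1,-5.1,4.3,0,0],
    [1,-5.3,4.47,0,0],
    [1,-5.45,4.6,0,0],
    [1,-5.45,4.6,0,0],
  ],
)

```text
time_s: 23.95
ee_pos: [0.4274, -0.2999, 0.2609]
eef_rot: [3.141, -0.002, 0.875]
force: [6.4, 9.2, 0.3]
grip_width: 0.008
grip_force: 15.0
```

Emit:
servo_tool(
  motion=[
    [1,-0.08,0.06,0,0],
    [1,-0.15,0.12,0,0],
    [1,-0.15,0.12,0,0],
  ],
)

```text
time_s: 24.32
ee_pos: [0.4265, -0.2993, 0.261]
eef_rot: [3.137, -0.002, 0.875]
force: [16.9, 1.2, -8.9]
grip_width: 0.0081
grip_force: 15.0
```

Emit:
servo_tool(
  motion=[
    [0.4,0,0,0,0],
    [0.4,0,0,0,0],
    [0.4,0,0,0,0],
    [0.4,0,0,0,0],
    [0.4,0,0,4,0],
    [0.4,0,0,10,0],
    [0.4,0,0,14,0],
    [0.4,-8,8,14,0],
    [0.4,-8,8,14,0],
    [0.4,-8,8,14,0],
  ],
)

```text
time_s: 25.58
ee_pos: [0.3443, -0.2182, 0.4013]
eef_rot: [3.141, -0.0, 0.876]
force: [0.8, -0.0, 0.5]
grip_width: 0.0563
grip_force: 0.0
```

Run:
```python
from h import *
t=grab('scene');print(ctrl.get_obs()['force'])
cen=np.array([455.8,-326.5]);bx=np.array([.764,-.645]);by=np.array([.645,.764])
h=cv2.cvtColor(t['image'],cv2.COLOR_RGB2HSV);m=cv2.inRange(h,(5,200,120),(14,255,255))
k=np.argwhere(m)[:,::-1]; p=ray(t,k,.054)[:,:2]*1000; q=np.c_[(p-cen)@bx,(p-cen)@by]; q=q[(abs(q[:,1])<45)&(abs(q[:,0])<95)]
print(len(q),q.min(0),q.max(0))
cv2.imwrite('pics/f.png',cv2.resize(t['image'][120:310,100:390],(800,524),interpolation=2)[:,:,::-1])
```

```text
[ 0.74217237 -0.17836657 -0.44616253]
116 [-70.66665153 -28.26117828] [-5.48789661 26.90907942]
```

View pics/f.png

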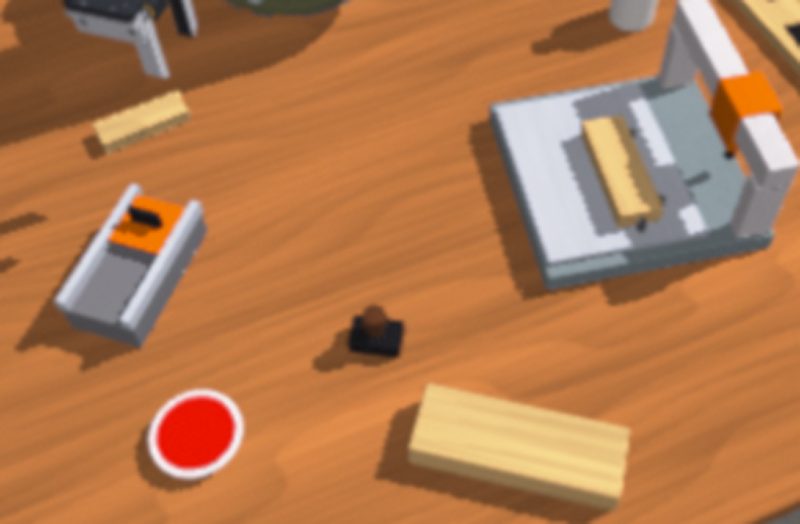

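The final view shows the cover closed (box at (130,265)), spanning -70.7 to -5.5 mm. The blank is seated at (622,170) with the pins at (660,198) and (641,225). The stamp (376,332) and dish (196,434) look where they were, and the arm is clear. Handing in.

```bash
python3 -c "
from station import ctrl
print(ctrl.hand_in())"
```

```text
the job is handed in; nothing more can be done
None
```

I handed the job in at about 26 s: the blank was pressed down and slid against the side pins, then the end pin; the cover was opened, the button pressed fully down, and the cover closed again. Forces and pictures agree with this, but a gap under about 1 mm at a pin would not show, and I saw no sign that the stamp, dish or bottle had moved.

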